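# Free the jammed supplies caddy from the storage box

## Task

The orange supplies caddy has gone crooked in the blue storage box, one end down on the floor and the other up on the lock housing, so its corners are caught under the box's end lips. Without forcing it, take it by its black handle and bring it level while it is still down in the box, then lift it out level and set it down gently on the brown kraft pad, standing flat wholly on the pad and lined up with it (either way round), and let go. Leave the dropper bottle, the tape measure and the date stamp standing where they are.

Things in the scene. Friction and masses are not known exactly. Their poses are not given: they have to be found in the camera images.
- caddy: Loose orange open-topped caddy, three spools fixed in it: 140 (x) x 90 (y) x 68 mm, 0.27 to 0.55 kg. Origin: centre of its underside; z is its own up. At the start it is pitched about 24 deg: +x end up on the lock housing, -x end down on the box floor. Pitched over about 9 deg it is too long for the box mouth (till over 40 deg); level it has 4 mm to spare at each end.
- caddy_grip (a point): Centre of the caddy's black handle bar, 116 mm above the caddy's underside along its z; axes as the caddy's. The bar is 9 mm thick (x), 60 mm wide (y), 32 mm high (100 to 132 mm above the underside), on two posts at y = +-25 mm. Grip it across the 9 mm, tool along the caddy's z.
- storage_box: Blue steel box, open on top, screwed down, immovable. Outside 174 (x) x 110 (y) x 91 mm; screw feet on the long sides, 3 mm thick with screw heads to 6 mm, reach 15 mm further. Inside 168 x 104 mm, floor 4 mm thick, walls 3 mm. Origin: centre of its underside, z up; the +x end points away from the robot within about 0.35 rad.
- rim_centre (a point): Centre of the box mouth at rim height, 91 mm above the box's underside; axes as the box's. At both x ends a steel lip 10 mm wide, 3 mm thick turns inward (underside at 88 mm), so the mouth is only 148 mm long (x = -74 to 74 mm) while the space below it is 168 mm (x = -84 to 84 mm). No lip on the long sides: mouth 104 mm wide.
- lock_housing_top (a point): Middle of the top of the grey lock housing that fills the box's +x end inside: 22 mm long (box x = 62 to 84 mm), full width, top 55 mm above the box's underside, 33 mm below the lip. The caddy's raised end can slide on over it to the +x wall, which gives its low end room to rise past the -x lip.
- kraft_pad: Pad of brown kraft card, 194 (x) x 123 (y) mm, fixed to the counter; things stand on it 13 mm above its underside (a loose top leaf looks a little higher but does not carry). Origin: centre of its underside, z up; x roughly away from the robot. Lies left or right of the box.
- drop_bottle: White dropper bottle with red cap, 32 mm across, 90 mm tall, loose, upright beyond the box. Origin: centre of its underside, z up.
- tape_measure: Pink round tape measure, 56 x 51 x 21 mm, loose, beyond the kraft pad. Origin: centre of its underside.
- date_stamp: Wooden hand stamp, 56 x 28 x 74 mm, loose, upright between the box and the pad, nearer the robot. Origin: centre of its underside, z up.

How it is judged:
By the outcome, as a careful person would: the job done as asked, in the order asked, and still so for the second after the job is handed in, with the robot touching nothing.
It also fails if it takes over 45 s, if anything falls off the work surface, if the arm or the gripper's body presses on something with over 40 N, if the wrist force passes 120 N, or if a joint passes its speed limit or range.

## Robot

A 7-joint arm with a two-finger parallel gripper is mounted at the origin on a cart in front of the work surface, level with it; the furniture and walls round the work are solid. World frame = base frame: x ahead of the robot, y to its left, z up, the work surface at z = 0. Lengths are in mm, angles in rad, forces in N, time in s.
With the tool pointing down it reaches from about 350 to 775 mm from the base axis. Payload 3.1 kg.
Tool frame: the origin (TCP) lies at the very end of the fingers, on their centre line; the grasp point (between the pads) lies 19 mm behind it (robot.grip_point_offset is the distance from the TCP to the grasp point, in mm); z points along the fingers, y is the line along which they close (so a half turn about z gives the same grasp; the last joint's range is limited). The gripper opens to 85 mm and grips with 20 to 120 N. Pads are 22 mm wide; open, the fingers measure 114 mm over their backs; the gripper's body (76 mm by 85 mm) begins 54 mm behind the grasp point. The pads swing forward as they close: fully open they stand 13 mm farther back than shut.
Start: joints at [-1.256, 0.311, 0.014, 1.512, -0.004, 1.319, -0.027], TCP at [192.077, 515.387, 231.304] pointing down, gripper open.
Joint ranges: [-2.7, 2.7], [-0.3, 1.91], [-1.27, 1.3], [0.12, 2.57], [-1.44, 4.58], [0.2, 2.03], [-3.05, 3.05]. Speed limits (rad/s): [2.79, 2.79, 3.14, 3.14, 3.14, 3.14, 3.14].

## Interface

Orientations are given as a unit quaternion [w, x, y, z].
In Python, from bench import robot gives the robot as it stands.
- The arm moves only by the tool nudge_tcp, called after "Call:" in YAML: its name, and indented under it one key for each argument. Schema: {"type":"object","properties":{"rows":{"type":"array","items":{"type":"array","items":{"type":"array","items":{"type":"number"},"minItems":5,"maxItems":5},"minItems":1,"maxItems":10},"minItems":1,"maxItems":1},"grip_n":{"type":"number"},"only":{"type":"string"},"quiet":{"type":"boolean"},"lines":{"type":"string"}},"required":["rows"],"additionalProperties":false}. rows is a list that holds a single list of rows (three levels of brackets), with 1 to 10 rows, each of 5 numbers: the finger opening in mm, then dx, dy, dz in cm, then a turn about the tool's z in rad; each row is the pose to reach, as a shift and turn from the pose commanded when the call began, along the tool's axes at that moment; what a row does not reach only later rows make up. A row lasts 1/10 s, in which the tool goes at most 50 mm and 0.15 rad, less where a joint would pass 70% of its speed; a pose out of reach is approached as far as the arm can. The fingers move at their own pace and stop on an object; grip_n is the grip in N (left out, the last holds). Time passes only in rows, so rows that do not move let the fingers close. The tool returns the time, the measured TCP pose, the force, the opening and the grip force at its end. only (a regular expression) keeps the lines of the reply that match it, lines (a string "A,B") keeps lines A to B, and quiet returns only ok. Input that does not fit is refused with a message, and nothing moves.
- robot.observe(): the state, without advancing time (a new reading comes with each control period).
- robot.capture(name): name is "side" or "top" or "wrist"; returns a dict with "frame" (420x560x3 uint8, red, green, blue), "mtx" (3x3 intrinsics, pixels), "view" (4x4, takes a point from world to camera coordinates). Camera axes: x right, y up, looking along -z (the intrinsics and any distortion apply to the point x, -y, -z); pixel columns grow to the right and rows downward; lengths in mm; the calibration is good to about 2 mm. The wrist camera is an equidistant fisheye: a pixel r from the principal point sees the ray r / f radians off the axis. A picture is of the moment at which its call begins. There is no depth.
- robot.close_job(): hands the job in; it is judged then, once.
The state is a dict: "time": time; "q": joint angles; "qd": joint speeds; "joint_efforts": joint torques, N m; "tcp_pos": TCP position; "ee_rot": TCP orientation; "wrist_force": force on the tool from outside, world axes, zero at the start; "torque": the same for the moment, N m; "finger_gap": finger opening in mm; "gripper_force": force on a finger pad.
Only numpy, scipy, OpenCV 4.12 (cv2) and the standard library are available. Lean on these libraries where they do the work, as an engineer would, in place of code of your own. Each camera call takes 0.05 s, during which the arm holds its last target. There are 200 camera calls.

## Working session

There is one attempt and no reset: what is moved stays moved. The work goes in short steps, Python scripts to look and compute and a tool call to move; the robot and the scene stay as the last step left them, time stands still between calls to the robot, and variables do not carry over. Pictures are saved under pics/ and viewed, at most 10 in all, crops included, and the job is handed in when it is done.

```bash
ls; mkdir -p pics
```

Run:
```python
from bench import robot
import cv2,pickle
d={}
for n in("side","top"):
    c=robot.capture(n);d[n]=c;cv2.imwrite(f"pics/{n}0.png",c["frame"][:,:,::-1]);print(n,c["mtx"],c["view"],[k for k in c])
pickle.dump(d,open("c0.pkl","wb"))
s=robot.observe();print(s)
```

```text
bench.py
pics
side [[493.20825179   0.         283.03821985]
 [  0.         493.20825179 211.60846613]
 [  0.           0.           1.        ]] [[ 9.99889954e-01 -6.95091616e-03 -1.31059150e-02 -5.96670322e+02]
 [ 1.48307411e-02  4.46937490e-01  8.94442245e-01 -9.65165938e+01]
 [-3.59668301e-04 -8.94538185e-01  4.46991394e-01 -1.09823853e+03]
 [ 0.00000000e+00  0.00000000e+00  0.00000000e+00  1.00000000e+00]] ['frame', 'mtx', 'view']
top [[512.16701748   0.         279.50960581]
 [  0.         512.16701748 214.55602205]
 [  0.           0.           1.        ]] [[ 2.57440881e-02 -9.99665398e-01  2.51683475e-03 -8.16519112e+01]
 [ 9.94134642e-01  2.58660394e-02  1.05010773e-01 -5.83888625e+02]
 [-1.05040737e-01 -2.01333987e-04  9.94467899e-01 -1.11463024e+03]
 [ 0.00000000e+00  0.00000000e+00  0.00000000e+00  1.00000000e+00]] ['frame', 'mtx', 'view']
{'time': 0.1, 'q': array([-1.25568721,  0.31161516,  0.01397821,  1.51288243, -0.00441011,
        1.31917633, -0.02721023]), 'qd': array([-1.85223471e-04, -2.19907380e-03,  2.54167836e-03, -4.13896863e-03,
        1.60856163e-03, -7.48453143e-05, -1.51091202e-03]), 'joint_efforts': array([ 9.13558088e-04, -3.80852437e+01,  1.46846711e-01, -2.31241626e+01,
        1.21299524e-02,  8.16247368e-03,  8.21221107e-06]), 'tcp_pos': array([191.86067201, 514.77027697, 230.35216606]), 'ee_rot': array([-1.46187149e-04,  1.77421256e-01,  9.84134466e-01, -1.01474478e-03]), 'wrist_force': array([-0.6909612 , -0.00412719, -0.62730135]), 'torque': array([-0.00195416, -0.01385371, -0.00464531]), 'gripper_force': 0.0, 'finger_gap': 85.18858745732592}
```

View pics/side0.png

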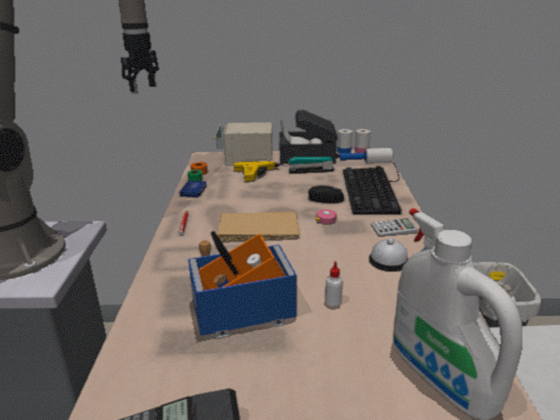

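View pics/top0.png

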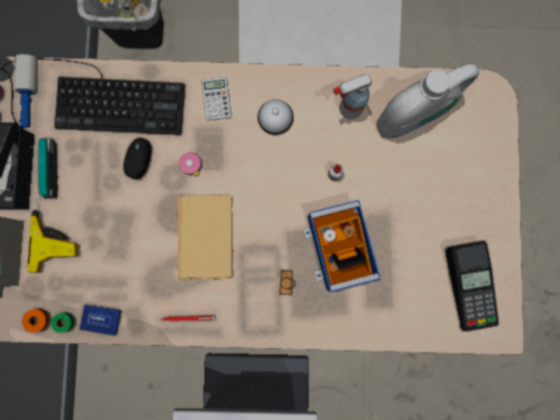

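The top view shows the box at about px (344,246), the black handle near (349,260), the pad at (205,236) and the stamp at (286,282). The side view shows the handle leaning to -x at (222,255). Next I'll zoom in for corner picking.

Run:
```python
import pickle,cv2,numpy as np
d=pickle.load(open("c0.pkl","rb"))
t=cv2.resize(d["top"]["frame"][195:300,300:400],None,fx=4,fy=5.7,interpolation=2)
s=cv2.resize(d["side"]["frame"][225:345,180:300],(400,598),interpolation=2)
t=cv2.resize(t,(400,598));cv2.imwrite("pics/z.png",np.hstack([t,s])[:,:,::-1])
```

Create h.py:
```python
import numpy as np
from scipy.optimize import least_squares
def ray(c,uv):
    K,V=c["mtx"],np.array(c["view"]);x=(uv[0]-K[0,2])/K[0,0];y=(uv[1]-K[1,2])/K[1,1]
    R=V[:3,:3];return -R.T@V[:3,3],R.T@np.array([x,-y,-1.])
def fray(c,uv):
    K,V=c["mtx"],np.array(c["view"]);p=np.array([(uv[0]-K[0,2])/K[0,0],(uv[1]-K[1,2])/K[1,1]])
    r=np.hypot(*p);s=np.sinc(r/np.pi);R=V[:3,:3]
    return -R.T@V[:3,3],R.T@np.array([p[0]*s,-p[1]*s,-np.cos(r)])
def onz(r,z): o,d=r;return o+d*(z-o[2])/d[2]
def meet(rs):
    A=0;b=0
    for o,d in rs:
        d=d/np.linalg.norm(d);P=np.eye(3)-np.outer(d,d);A=A+P;b=b+P@o
    x=np.linalg.solve(A,b)
    return x,[round(float(np.linalg.norm(np.cross(x-o,d/np.linalg.norm(d)))),1) for o,d in rs]
```

```text
(no output)
```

View pics/z.png

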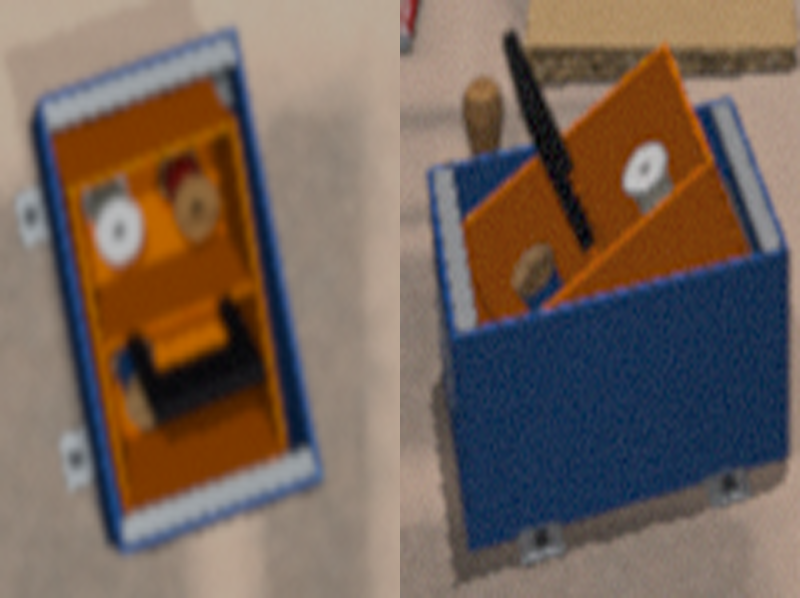

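Run:
```python
import pickle,cv2,numpy as np
from h import *
d=pickle.load(open("c0.pkl","rb"));T,S=d["top"],d["side"]
np.set_printoptions(precision=1,suppress=True)
t=[(310,212.6),(359,200.3),(380.5,279.3),(329.5,291.6)]
s=[(189,258.7),(196.5,292.8),(296.4,275.2),(280.5,244.7)]
m=dict(zip("ABCD",t));# A=+x+y B=+x-y C=-x-y D=-x+y
n=dict(A=s[3],B=s[2],C=s[1],D=s[0])
P={}
for k in "ABCD":
    P[k]=onz(ray(T,m[k]),91);print(k,P[k],meet([ray(T,m[k]),ray(S,n[k])]))
print("centre",np.mean(list(P.values()),0),[np.linalg.norm(P[a]-P[b]) for a,b in("AB","BC","CD","DA")])
for a,b in("DA","CB"): v=P[a]-P[b] if 0 else P[b]-P[a];print("yaw",np.arctan2(v[1],v[0]))
# pad mask
f=cv2.cvtColor(T["frame"],cv2.COLOR_RGB2HSV);print(f[236,205],f[236,260])
M=((f[:,:,1]>f[236,205,1]-35)&(abs(f[:,:,0].astype(int)-int(f[236,205,0]))<6)).astype(np.uint8)
M[:, :165]=0;M[:,245:]=0;M[:185]=0;M[290:]=0
M=cv2.morphologyEx(M,cv2.MORPH_OPEN,np.ones((5,5)))
c=max(cv2.findContours(M,0,1)[0],key=cv2.contourArea);r=cv2.minAreaRect(c);B=cv2.boxPoints(r);print(r,B)
Q=np.array([onz(ray(T,b),13) for b in B]);print(Q,Q.mean(0),[np.linalg.norm(Q[i]-Q[i-1]) for i in range(4)])
for nme,uv in dict(stamp=(286,282),bottle=(336,172),tape=(190,163)).items():print(nme,onz(ray(T,uv),40))
```

```text
A [ 585.3 -131.    91. ] (array([ 588.7, -130.7,   92.4]), [3.5, 3.5])
B [ 614.3 -234.6   91. ] (array([ 616.7, -234.4,   92.2]), [2.6, 2.6])
C [ 448.8 -281.2   91. ] (array([ 451.6, -280.5,   91.9]), [2.8, 2.8])
D [ 420.6 -174.9   91. ] (array([ 422.7, -174.5,   91.7]), [2.1, 2.1])
centre [ 517.3 -205.4   91. ] [np.float64(107.60102193114973), np.float64(171.90421434363745), np.float64(109.9431074361487), np.float64(170.42559852905384)]
yaw 0.2605096399917764
yaw 0.27418239294433716
[ 19 104 186] [ 13  53 184]
((204.0, 237.0), (86.0, 54.0), 90.0) [[177. 194.]
 [231. 194.]
 [231. 280.]
 [177. 280.]]
[[628.7 168.4  13. ]
 [631.9  45.3  13. ]
 [437.5  38.4  13. ]
 [434.3 159.3  13. ]] [533.1 102.8  13. ] [np.float64(194.5945163211599), np.float64(123.09467522605549), np.float64(194.61321637146446), np.float64(120.94273403881678)]
stamp [436.9 -84.5  40. ]
bottle [ 683.9 -190.5   40. ]
tape [695.8 137.   40. ]
```

The rows are not in the units I measure in: shifts go in cm. I convert before sending: -369 mm is -36.9, -252 mm is -25.2.

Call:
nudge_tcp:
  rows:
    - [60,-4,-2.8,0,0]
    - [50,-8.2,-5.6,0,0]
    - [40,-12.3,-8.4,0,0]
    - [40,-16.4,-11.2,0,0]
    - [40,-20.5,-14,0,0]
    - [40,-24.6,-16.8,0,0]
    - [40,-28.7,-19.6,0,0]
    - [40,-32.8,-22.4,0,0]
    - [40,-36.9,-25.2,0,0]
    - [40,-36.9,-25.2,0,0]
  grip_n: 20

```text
refused: rows: the value is too long (schema: maxItems 1). Nothing was moved.
```

I used the wrong layout. The manual says a list holding one list of rows, three levels of brackets; once more.

Call:
nudge_tcp:
  rows:
    - [[60,-4,-2.8,0,0],[50,-8.2,-5.6,0,0],[40,-12.3,-8.4,0,0],[40,-16.4,-11.2,0,0],[40,-20.5,-14,0,0],[40,-24.6,-16.8,0,0],[40,-28.7,-19.6,0,0],[40,-32.8,-22.4,0,0],[40,-36.9,-25.2,0,0],[40,-36.9,-25.2,0,0]]
  grip_n: 20

```text
time: 1.1
tcp_pos: [453.6, 141.4, 231.4]
ee_rot: [0.002, 0.185, 0.983, -0.002]
wrist_force: [-0.6, 0.6, -0.5]
finger_gap: 40.2
gripper_force: 0.0
```

Call:
nudge_tcp:
  rows:
    - [[40,-2.1,-3.9,0,0.12],[40,-4.2,-7.8,0,0.24],[40,-6.3,-11.7,0,0.36],[40,-8.4,-15.6,0,0.48],[40,-10.5,-19.5,0,0.6],[40,-12.6,-23.4,0,0.72],[40,-14.7,-27.3,0,0.84],[40,-16.9,-31,0,0.947],[40,-16.9,-31,0,0.947],[40,-16.9,-31,0,0.947]]

```text
time: 2.1
tcp_pos: [499.4, -199.8, 230.7]
ee_rot: [-0.001, 0.608, 0.794, -0.0]
wrist_force: [-0.0, 0.7, 0.1]
finger_gap: 40.0
gripper_force: 0.0
```

Run:
```python
from bench import robot
import cv2,pickle
d={}
c=robot.capture("wrist");cv2.imwrite("pics/w1.png",c["frame"][:,:,::-1])
pickle.dump((c,robot.observe()),open("c1.pkl","wb"));print(c["mtx"],c["view"])
s=robot.observe();print(s)
```

```text
[[325.1922621   0.        278.4235155]
 [  0.        325.1922621 207.4738505]
 [  0.          0.          1.       ]] [[ 9.64860267e-01  2.62763232e-01 -3.84738017e-04 -4.28814932e+02]
 [-2.53639816e-01  9.30974820e-01 -2.62588514e-01  3.48256837e+02]
 [-6.86404251e-02  2.53458808e-01  9.64907832e-01 -2.91459001e+02]
 [ 0.00000000e+00  0.00000000e+00  0.00000000e+00  1.00000000e+00]]
{'time': 2.15, 'q': array([-0.18588588,  0.33311915,  0.70567291,  1.56498641, -0.22105451,
        1.32675911,  0.81464164]), 'qd': array([-0.02624547, -0.01436237, -0.02451001,  0.00770661, -0.00063991,
        0.0002011 ,  0.00172534]), 'joint_efforts': array([ 1.29556138e+00, -3.31154966e+01,  6.02039650e+00, -2.26602566e+01,
        1.86025486e-01, -4.76995111e-02, -2.76560655e-03]), 'tcp_pos': array([ 499.81703813, -197.97921431,  230.63547707]), 'ee_rot': array([-9.45060842e-04,  6.06302369e-01,  7.95233614e-01,  2.07116669e-04]), 'wrist_force': array([0.80954053, 0.57383463, 1.33088746]), 'torque': array([-0.02451696, -0.03237162,  0.04038299]), 'gripper_force': 0.0, 'finger_gap': 39.95901334310041}
```

View pics/w1.png

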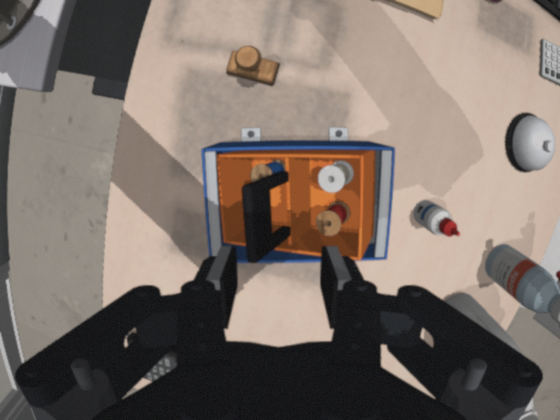

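The wrist view shows the box square to the tool, with the bar's top edge from (243,183) to (247,260) and the posts running down to about (287,178) and (289,232). I'll take a second viewpoint now.

Converted, -60 mm is -6, -11 mm is -1.1.

Call:
nudge_tcp:
  rows:
    - [[40,-0.6,-3,0,0],[40,-1.1,-6,0,0],[40,-1.1,-6,0,0],[40,-1.1,-6,0,0],[40,-1.1,-6,0,0]]

```text
time: 2.65
tcp_pos: [446.3, -223.2, 231.3]
ee_rot: [-0.0, 0.605, 0.796, 0.001]
wrist_force: [0.5, 0.2, -0.9]
finger_gap: 40.0
gripper_force: 0.0
```

Run:
```python
from bench import robot
import cv2,pickle,numpy as np
c=robot.capture("wrist");o=robot.observe()
pickle.dump((c,o),open("c2.pkl","wb"));print(o["tcp_pos"],o["ee_rot"])
a=pickle.load(open("c1.pkl","rb"))[0]["frame"][130:270,195:395]
b=c["frame"][130:270,215:415]
cv2.imwrite("pics/w12.png",cv2.resize(np.vstack([a,b]),(800,1120),interpolation=2)[:,:,::-1])
z=np.hstack([cv2.resize(a[20:140,0:80],(400,600),interpolation=2),cv2.resize(b[20:140,20:100],(400,600),interpolation=2)])
cv2.imwrite("pics/w12z.png",z[:,:,::-1])
cv2.imwrite("pics/w2.png",c["frame"][:,:,::-1])
```

```text
[ 446.32064671 -223.54553677  231.22373331] [-2.55047528e-05  6.05059750e-01  7.96179915e-01  4.91244358e-04]
```

View pics/w12z.png

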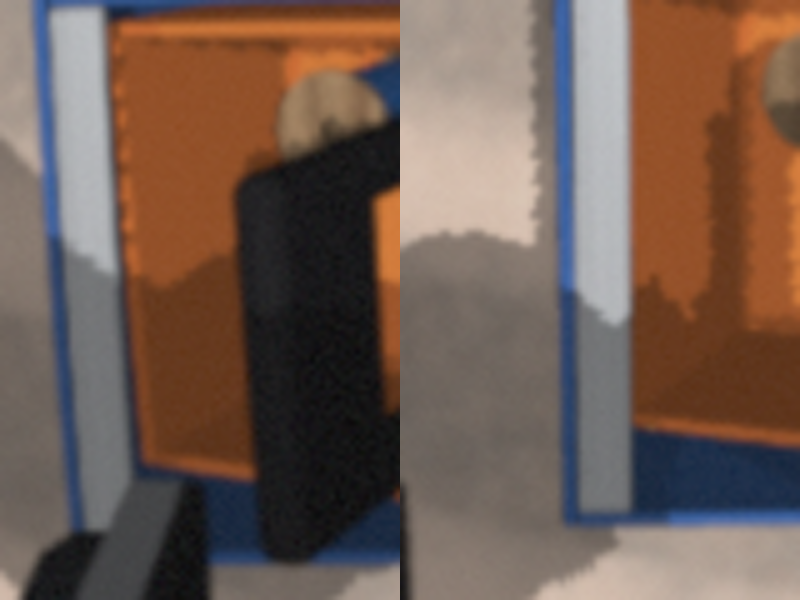

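The left crop shows the bar clearly: its -x top edge runs (243,187) to (249,259), and its lower edge is near column 269. The second crop missed the bar. I'll extract the edges with a mask in both views.

Run:
```python
import pickle,cv2,numpy as np
for n,(c0,c1) in(("c1.pkl",(235,300)),("c2.pkl",(255,400))):
    f=pickle.load(open(n,"rb"))[0]["frame"]
    M=(f.max(2)<45)
    for r in range(164,272,6):
        x=np.where(M[r,c0:c1])[0]+c0
        g=np.split(x,np.where(np.diff(x)>2)[0]+1)
        print(n,r,[(int(k[0]),int(k[-1])) for k in g if len(k)>2])
f=pickle.load(open("c2.pkl","rb"))[0]["frame"][140:290,280:400]
cv2.imwrite("pics/w2z.png",cv2.resize(f,(480,600),interpolation=2)[:,:,::-1])
```

```text
c1.pkl 164 []
c1.pkl 170 []
c1.pkl 176 [(268, 286)]
c1.pkl 182 [(253, 283)]
c1.pkl 188 [(243, 269)]
c1.pkl 194 [(243, 268)]
c1.pkl 200 [(243, 268)]
c1.pkl 206 [(244, 269)]
c1.pkl 212 [(244, 269)]
c1.pkl 218 [(245, 269)]
c1.pkl 224 [(245, 270)]
c1.pkl 230 [(245, 271), (277, 289)]
c1.pkl 236 [(246, 287)]
c1.pkl 242 [(247, 280)]
c1.pkl 248 [(246, 273)]
c1.pkl 254 [(247, 266)]
c1.pkl 260 [(248, 257)]
c1.pkl 266 []
c2.pkl 164 [(343, 351)]
c2.pkl 170 [(331, 351)]
c2.pkl 176 [(324, 345)]
c2.pkl 182 [(324, 342)]
c2.pkl 188 [(324, 341)]
c2.pkl 194 [(324, 341)]
c2.pkl 200 [(324, 341)]
c2.pkl 206 [(324, 341)]
c2.pkl 212 [(324, 341)]
c2.pkl 218 [(324, 349)]
c2.pkl 224 [(324, 350)]
c2.pkl 230 [(324, 346)]
c2.pkl 236 [(324, 343)]
c2.pkl 242 [(323, 339)]
c2.pkl 248 [(322, 325)]
c2.pkl 254 [(322, 327)]
c2.pkl 260 [(322, 330), (344, 351)]
c2.pkl 266 [(322, 332), (347, 355)]
```

View pics/w2z.png

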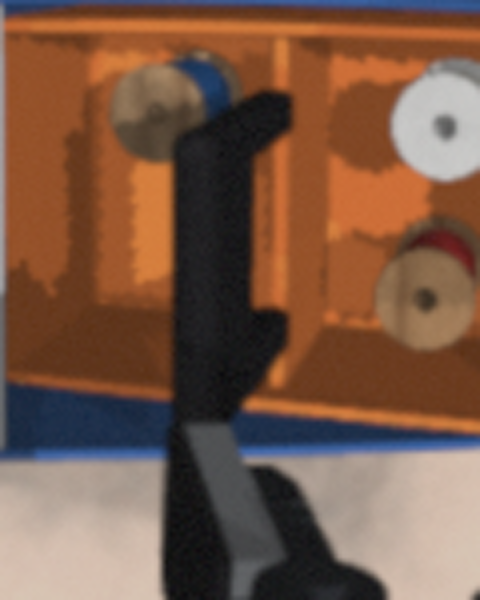

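In the second view the bar spans columns 324–341.5 and rows 173–245, and its near end is hidden by the finger.

Run:
```python
import pickle,numpy as np
from h import *
np.set_printoptions(precision=1,suppress=True)
yaw=.267;X=np.array([np.cos(yaw),np.sin(yaw),0]);Y=np.array([-X[1],X[0],0]);O=np.array([518,-205,0])
c1,c2=[pickle.load(open(f"c{i}.pkl","rb"))[0] for i in(1,2)]
B=lambda p:np.array([(p-O)@X,(p-O)@Y,p[2]])
for c in(c1,c2):
    V=np.array(c["view"]);print("cam",B(-V[:3,:3].T@V[:3,3]))
def line(rs):
    A=[];b=[]
    for o,d in rs:
        n=np.cross(d,Y);n/=np.linalg.norm(n);A.append([n@X,n[2]]);b.append(n@(o-O))
    return np.linalg.solve(A,b)
for r1,r2 in((190,180),(206,194),(224,212)):
    i=np.interp
    L=line([fray(c1,(242.5+(r1-188)*.082,r1)),fray(c2,(323.5,r2))])
    R=line([fray(c1,(269+(r1-194)*.045,r1)),fray(c2,(341.5,r2))])
    print(L,R,np.linalg.norm(L-R),(L+R)/2,"pitch",np.degrees(np.arctan2(R[0]-L[0],L[1]-R[1])-np.arctan2(9,32)))
zt=L[1]
for uv,c in(((243,185),c1),((248.5,261),c1),((324,174),c2)):print("end",B(onz(fray(c,uv),zt)))
# rim check, wrist view 1 corners & view2
for uv in((205,147),(394,147),(387,260),(211,261)):print("rim",B(onz(fray(c1,uv),91)))
```

```text
cam [-16.9  74.4 372.5]
cam [-75.1  65.7 373.2]
[-42.4 147.8] [-24.6 124. ] 29.7291204624452 [-33.5 135.9] pitch 21.191572221171185
[-41.9 146.8] [-24.1 124.4] 28.625695835119277 [-33.  135.6] pitch 22.76985793837602
[-41.3 146.3] [-23.5 125.6] 27.228960136230718 [-32.4 136. ] pitch 24.965723166320583
end [-42.2  29.5 146.3]
end [-40.  -29.5 146.3]
end [-42.   28.9 146.3]
rim [-81.5  52.9  91. ]
rim [87.  54.1 91. ]
rim [ 89.9 -56.   91. ]
rim [-82.1 -55.5  91. ]
```

Grip point is at box frame (-33, 0) with z ≈ 136 and a pitch of about 23°. That fits the size checks: bar ends at ±29.5 and bar diagonal about 29–33. The rim reads 3 mm further in +x in the wrist view. I'll go over the handle, descend, and close lightly.

Call:
nudge_tcp:
  rows:
    - [[40,-0.1,4.1,1,0],[40,-0.1,4.1,3,0],[40,-0.1,4.1,6,0],[40,-0.1,4.1,9,0],[40,-0.1,4.1,10.5,0],[40,-0.1,4.1,11.4,0],[40,-0.1,4.1,11.4,0],[40,-0.1,4.1,11.4,0]]
  grip_n: 20

```text
time: 3.5
tcp_pos: [485.7, -215.7, 117.9]
ee_rot: [0.001, 0.606, 0.795, 0.0]
wrist_force: [0.9, 0.4, -0.7]
finger_gap: 40.0
gripper_force: 0.0
```

Call:
nudge_tcp:
  rows:
    - [[30,0,0,0,0],[26,0,0,0,0],[22,0,0,0,0],[20,0,0,0,0],[20,0,0,0,0]]
  grip_n: 20

```text
time: 4.0
tcp_pos: [486.2, -215.9, 118.3]
ee_rot: [0.002, 0.607, 0.795, 0.001]
wrist_force: [1.5, -0.1, 1.9]
finger_gap: 20.1
gripper_force: 11.0
```

Converted, 12 mm is 1.2, 10 mm is 1.

Call:
nudge_tcp:
  rows:
    - [[17,0,0.2,-0.1,0],[16,0,0.4,-0.2,0],[16,0,0.6,-0.4,0],[16,0,0.8,-0.5,0],[16,0,1,-0.6,0],[16,0,1.2,-0.7,0],[16,0,1.2,-0.7,0]]
  grip_n: 20

```text
time: 4.7
tcp_pos: [491.5, -214.7, 124.4]
ee_rot: [-0.003, 0.608, 0.794, -0.003]
wrist_force: [-10.6, -2.4, 9.6]
finger_gap: 18.2
gripper_force: 19.5
```

```bash
python3 -c "
from bench import robot
import cv2
c=robot.capture('side');cv2.imwrite('pics/s2.png',cv2.resize(c['frame'][215:335,180:320],(700,600),interpolation=2)[:,:,::-1]);o=robot.observe();print(o['torque'])"
```

```text
[-0.37307566  1.8283527   0.08303017]
```

View pics/s2.png

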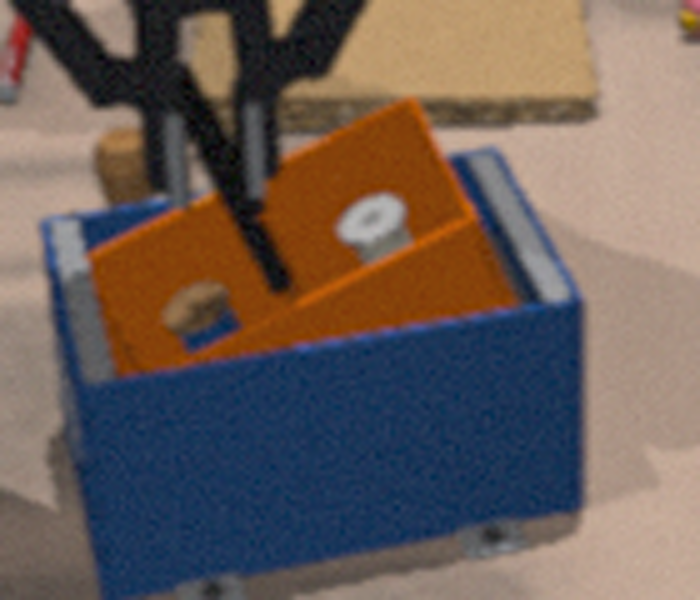

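The side view shows the pads on the bar at about (215,150) in the crop, with the raised end over the lock housing. The force reading (-x and up) means the underside is pressing on the housing edge, so the path needs more lift. I'll raise it.

Converted, -6 mm is -0.6, -2 mm is -0.2.

Call:
nudge_tcp:
  rows:
    - [[17,0,0,-0.2,0],[17,0,0,-0.4,0],[17,0,0,-0.6,0],[17,0,0,-0.6,0],[17,0,0,-0.6,0]]
  grip_n: 20

```text
time: 5.25
tcp_pos: [496.1, -212.7, 130.1]
ee_rot: [-0.0, 0.607, 0.795, -0.0]
wrist_force: [-2.7, -1.9, 3.4]
finger_gap: 17.5
gripper_force: 11.5
```

Call:
nudge_tcp:
  rows:
    - [[16,0,0.1,-0.2,0],[16,0,0.2,-0.4,0],[15,0,0.4,-0.6,0],[15,0,0.5,-0.7,0],[15,0,0.6,-0.8,0],[15,0,0.6,-0.8,0]]
  grip_n: 20

```text
time: 5.85
tcp_pos: [498.5, -210.6, 134.2]
ee_rot: [-0.004, 0.607, 0.795, -0.002]
wrist_force: [-1.0, -5.1, -22.2]
finger_gap: 15.8
gripper_force: 24.5
```

The pull is now downward, so the low end's top corner is touching under the -x lip. I'll ease down and go further +x before rising.

Call:
nudge_tcp:
  rows:
    - [[17,0,0,0.3,0],[17,0,0,0.6,0],[17,0,0.2,0.6,0],[17,0,0.4,0.6,0],[17,0,0.6,0.6,0],[17,0,0.8,0.5,0],[17,0,0.8,0.5,0]]
  grip_n: 20

```text
time: 6.55
tcp_pos: [499.6, -211.4, 133.2]
ee_rot: [-0.008, 0.609, 0.793, -0.005]
wrist_force: [-21.0, -3.0, 6.4]
finger_gap: 16.9
gripper_force: 10.5
```

```bash
python3 -c "
from bench import robot
import cv2
c=robot.capture('side');cv2.imwrite('pics/s3.png',cv2.resize(c['frame'][215:335,180:320],(700,600),interpolation=2)[:,:,::-1]);o=robot.observe();print(o['torque'])"
```

```text
[-0.43068705  3.97252439  0.00854714]
```

View pics/s3.png

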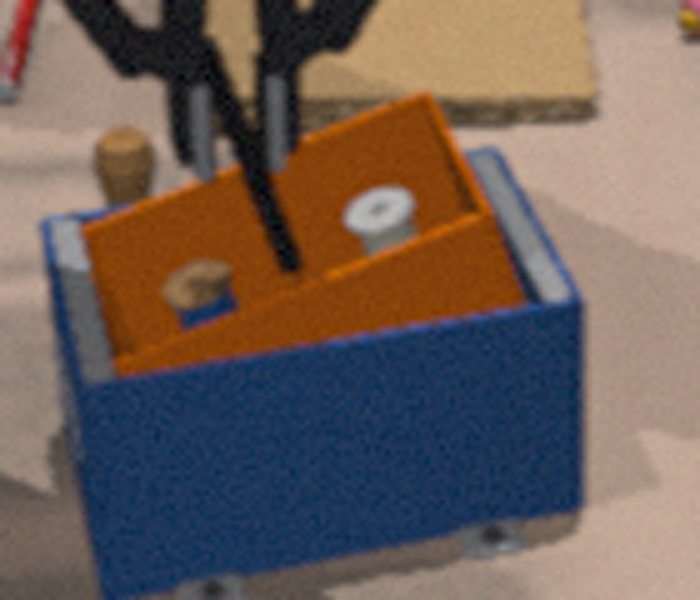

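Force is now -x with the pitch at about 13° (rim slope). The raised end is against the +x lip, so the low end should just clear. I'll relax the push and lift.

Converted, -8 mm is -0.8, -5 mm is -0.5.

Call:
nudge_tcp:
  rows:
    - [[17,0,-0.3,0,0],[17,0,-0.6,0,0],[16,0,-0.7,-0.3,0],[16,0,-0.7,-0.5,0],[15,0,-0.7,-0.7,0],[15,0,-0.7,-0.8,0],[15,0,-0.7,-0.8,0]]
  grip_n: 20

```text
time: 7.3
tcp_pos: [498.0, -210.3, 136.0]
ee_rot: [-0.005, 0.607, 0.794, -0.003]
wrist_force: [-2.7, -5.9, -28.1]
finger_gap: 16.2
gripper_force: 29.7
```

Call:
nudge_tcp:
  rows:
    - [[17,0,0,0.5,0],[17,0,0.3,0.8,0],[17,0,0.5,0.8,0],[16,0,0.7,0.6,0],[15,0,0.9,0.4,0],[15,0,1,0.2,0],[15,0,1,0.2,0]]
  grip_n: 20

```text
time: 8.0
tcp_pos: [500.5, -210.1, 134.8]
ee_rot: [-0.01, 0.609, 0.793, -0.007]
wrist_force: [-18.2, -5.9, -14.9]
finger_gap: 16.0
gripper_force: 22.4
```

Run:
```python
from bench import robot
import cv2,numpy as np,pickle
w=robot.capture("wrist");t=robot.capture("top");s=robot.capture("side");pickle.dump((w,t,s),open("c4.pkl","wb"))
print(robot.observe()["wrist_force"],robot.observe()["tcp_pos"])
a=cv2.resize(w["frame"][100:310,80:480],(800,400),interpolation=2)
b=cv2.resize(t["frame"][195:300,300:400],(330,200),interpolation=2)
b=cv2.resize(cv2.rotate(t["frame"][192:300,300:392],cv2.ROTATE_90_CLOCKWISE),(400,200),interpolation=2)
c=cv2.resize(s["frame"][230:310,180:310],(400,200),interpolation=2)
cv2.imwrite("pics/m4.png",np.vstack([a,np.hstack([b,c])])[:,:,::-1])
```

```text
[-18.62380578  -5.26825274 -16.09550474] [ 500.50251171 -210.11211799  134.80713266]
```

View pics/m4.png

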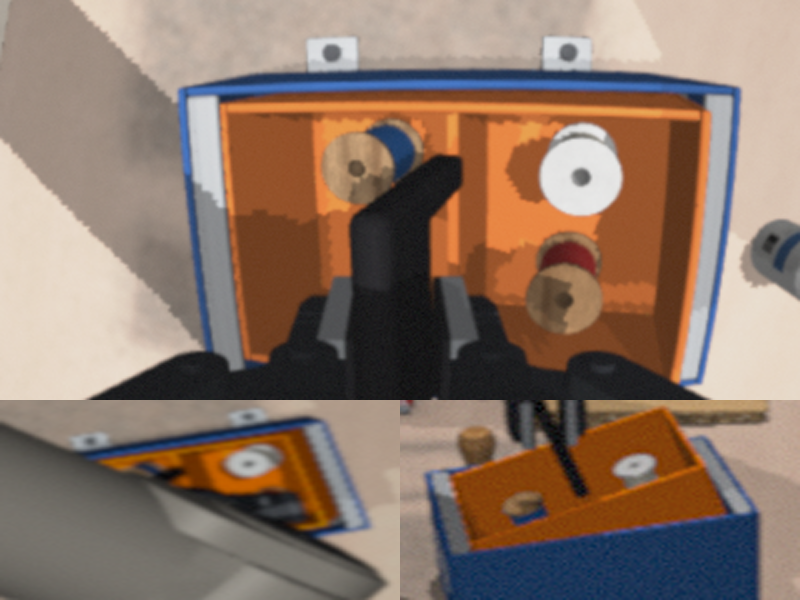

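The wrist view shows the caddy's low rim just at the -x lip edge (228 vs 222) and the +x rim at the other lip (705). It is too steep for that height. I'll unload the lift and let the grip turn it flatter before rising.

The rows are not in the units I measure in: shifts go in cm. I convert before sending: 6 mm is 0.6, 5 mm is 0.5.

Call:
nudge_tcp:
  rows:
    - [[15,0,0,0.3,0],[14,0,0,0.5,0],[13,0,0,0.6,0],[12,0,0,0.6,0],[12,0,0,0.6,0],[12,0,0,0.6,0]]
  grip_n: 40

```text
time: 8.75
tcp_pos: [500.7, -210.4, 134.4]
ee_rot: [-0.01, 0.609, 0.793, -0.005]
wrist_force: [-28.5, 0.1, 12.9]
finger_gap: 16.0
gripper_force: 38.7
```

Position is locked whichever way I load it: gripping harder just wedges the caddy by friction between the lip and the housing edge. I'll loosen the grip so the low end drops clear of the lip, then slide it further +x.

Converted, 2 mm is 0.2, 1 mm is 0.1.

Call:
nudge_tcp:
  rows:
    - [[17,0,-0.6,0,0],[18,0,-0.8,0.1,0],[18.5,0,-0.8,0.2,0],[18.5,0,-0.8,0.2,0]]
  grip_n: 20

```text
time: 9.15
tcp_pos: [501.9, -210.7, 133.9]
ee_rot: [-0.003, 0.607, 0.795, -0.001]
wrist_force: [-12.2, 0.8, 8.1]
finger_gap: 18.5
gripper_force: 5.9
```

Call:
nudge_tcp:
  rows:
    - [[18.5,0,0.3,-0.1,0],[18.5,0,0.5,-0.2,0],[18.5,0,0.7,-0.3,0],[18.5,0,0.7,-0.3,0]]
  grip_n: 20

```text
time: 9.55
tcp_pos: [501.8, -210.4, 134.0]
ee_rot: [-0.008, 0.608, 0.794, -0.005]
wrist_force: [-20.8, -2.2, 3.1]
finger_gap: 18.9
gripper_force: 10.1
```

Consistent now: gap 18.9 (about 19–20°) and xr ≈ 84, so the raised end is at the +x wall. I'll ease the push and lift while following the levelling curve.

Converted, -7 mm is -0.7, -6 mm is -0.6.

Call:
nudge_tcp:
  rows:
    - [[18,0,-0.4,0,0],[18,0,-0.6,-0.1,0],[17,0,-0.6,-0.3,0],[16,0,-0.5,-0.4,0],[15,0,-0.4,-0.6,0],[15,0,-0.3,-0.7,0],[15,0,-0.3,-0.7,0]]
  grip_n: 20

```text
time: 10.25
tcp_pos: [510.9, -208.6, 143.8]
ee_rot: [0.001, 0.606, 0.795, 0.002]
wrist_force: [-3.6, -0.3, 4.2]
finger_gap: 15.2
gripper_force: 1.7
```

Past the lip, and the forces are near zero. I'll continue to level.

Converted, -15 mm is -1.5, -11 mm is -1.1.

Call:
nudge_tcp:
  rows:
    - [[14,0,0.2,-0.3,0],[13,0,0.4,-0.6,0],[12,0,0.6,-0.9,0],[11,0,0.8,-1.1,0],[10,0,1,-1.3,0],[9,0,1.1,-1.5,0],[8,0,1.1,-1.5,0],[7,0,1.1,-1.5,0]]
  grip_n: 25

```text
time: 11.05
tcp_pos: [520.7, -205.9, 156.8]
ee_rot: [0.001, 0.606, 0.795, 0.001]
wrist_force: [0.9, 1.1, -0.0]
finger_gap: 8.7
gripper_force: 26.2
```

Run:
```python
from bench import robot
import cv2
for n in("side","wrist"):
    c=robot.capture(n);f=c["frame"]
    cv2.imwrite(f"pics/{n}5.png",(cv2.resize(f[215:335,180:320],(700,600),interpolation=2) if n=="side" else f)[:,:,::-1])
```

```text
(no output)
```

Converted, -8 mm is -0.8, -5 mm is -0.5.

Call:
nudge_tcp:
  rows:
    - [[7,0,0,-0.1,0],[7,0,0,-0.3,0],[7,0,0,-0.5,0],[7,0,0,-0.8,0],[7,0,0,-0.8,0],[7,0,0,-0.8,0]]
  grip_n: 50

```text
time: 11.75
tcp_pos: [519.2, -206.3, 164.2]
ee_rot: [-0.0, 0.607, 0.795, -0.0]
wrist_force: [0.3, -0.4, -3.7]
finger_gap: 8.4
gripper_force: 48.5
```

Run:
```python
from bench import robot
import cv2,numpy as np
o=robot.observe();print(o["torque"],o["wrist_force"])
from h import *
f=robot.capture("side");h=cv2.cvtColor(f["frame"],cv2.COLOR_RGB2HSV)
M=((h[:,:,0]<18)&(h[:,:,1]>200)&(h[:,:,2]>80));M[:, :185]=0;M[:,300:]=0;M[:215]=0;M[320:]=0
for c in range(190,300,8):
    r=np.where(M[:,c])[0];print(c,(r.min(),r.max()) if len(r) else None,end=' ')
cv2.imwrite("pics/s6.png",cv2.resize(f["frame"][215:335,180:320],(700,600),interpolation=2)[:,:,::-1])
```

```text
[ 0.0033841   0.02347433 -0.00534341] [ 0.29404294 -0.38420538 -3.68387439]
190 None 198 (np.int64(241), np.int64(255)) 206 (np.int64(240), np.int64(288)) 214 (np.int64(239), np.int64(287)) 222 (np.int64(237), np.int64(285)) 230 (np.int64(235), np.int64(284)) 238 (np.int64(247), np.int64(282)) 246 (np.int64(234), np.int64(281)) 254 (np.int64(233), np.int64(280)) 262 (np.int64(231), np.int64(278)) 270 (np.int64(230), np.int64(277)) 278 (np.int64(246), np.int64(275)) 286 None 294 None
```

The caddy hangs free and level: z force -3.7 N (about 0.38 kg), gap 8.4, rim slope equal to the box rim's. I'll lift straight out, and refine the pad measurement from the first images.

Call:
nudge_tcp:
  rows:
    - [[7,0,0,-0.6,0],[7,0,0,-1.4,0],[7,0,0,-2.4,0],[7,0,0,-3.4,0],[7,0,0,-4.4,0],[7,0,0,-5.4,0],[7,0,0,-6.4,0],[7,0,0,-7.2,0],[7,0,0,-7.6,0],[7,0,0,-7.6,0]]
  grip_n: 50

```text
time: 12.8
tcp_pos: [519.9, -206.4, 241.0]
ee_rot: [0.001, 0.607, 0.795, 0.0]
wrist_force: [0.9, 0.7, -3.4]
finger_gap: 8.8
gripper_force: 48.7
```

Run:
```python
import pickle,cv2,numpy as np
from h import *
np.set_printoptions(precision=2,suppress=True)
d=pickle.load(open("c0.pkl","rb"));T,S=d["top"],d["side"]
def fit(c,horizontal,r,lo,hi,chan=1):
    h=cv2.cvtColor(c["frame"],cv2.COLOR_RGB2HSV)[:,:,chan].astype(float);h=cv2.GaussianBlur(h,(0,0),1)
    P=[]
    for k in r:
        a=h[lo:hi,k] if horizontal else h[k,lo:hi]
        g=abs(np.diff(a));i=g.argmax();j=slice(max(i-2,0),i+3);x=lo+.5+(np.arange(len(g))[j]*g[j]).sum()/g[j].sum()
        P.append((k,x) if horizontal else (x,k))
    vx,vy,x,y=cv2.fitLine(np.array(P,np.float32),cv2.DIST_HUBER,0,.01,.01).ravel()
    return np.cross([x,y,1],[x+100*vx,y+100*vy,1])
X=lambda a,b:(lambda p:p[:2]/p[2])(np.cross(a,b))
t=fit(T,1,range(184,225),186,202);b=fit(T,1,range(184,225),270,288);l=fit(T,0,range(200,272),168,186);r=fit(T,0,range(200,272),223,240)
C=[X(t,l),X(t,r),X(b,r),X(b,l)];print(np.array(C))
for z in(13,16):
    Q=np.array([onz(ray(T,c),z) for c in C]);print(z,Q.mean(0),[np.linalg.norm(Q[i]-Q[i-1]) for i in range(4)])
    for i,j in((3,0),(2,1)):v=Q[j]-Q[i];print("yaw",np.arctan2(v[1],v[0]))
    for i,j in((1,0),(2,3)):v=Q[j]-Q[i];print("yaw",np.arctan2(-v[0],v[1]))
h=cv2.cvtColor(S["frame"],cv2.COLOR_RGB2HSV)
print([ (int(r),h[r,260].tolist(),) for r in range(206,246,3)])
print([ (int(c),h[225,c].tolist(),) for c in range(212,306,6)])
```

```text
[[177.08 195.26]
 [231.11 193.85]
 [231.13 277.73]
 [177.79 280.13]]
13 [533.69 102.21  13.  ] [np.float64(192.03355653974015), np.float64(123.13920109862934), np.float64(189.9096588219966), np.float64(119.50946457377283)]
yaw 0.055083731985002965
yaw 0.03589704334349578
yaw 0.052505568885325454
yaw 0.07049215635496284
16 [533.51 101.77  16.  ] [np.float64(191.53562344689323), np.float64(122.81990751078675), np.float64(189.41723288622433), np.float64(119.19958270524951)]
yaw 0.05508373198500312
yaw 0.035897043343495784
yaw 0.05250556888532452
yaw 0.07049215635496293
[(206, [10, 57, 175]), (209, [12, 56, 169]), (212, [14, 77, 169]), (215, [18, 112, 175]), (218, [17, 101, 171]), (221, [15, 101, 175]), (224, [18, 112, 171]), (227, [17, 107, 171]), (230, [16, 103, 176]), (233, [15, 130, 178]), (236, [14, 249, 157]), (239, [13, 235, 127]), (242, [13, 234, 122]), (245, [13, 234, 124])]
[(212, [13, 50, 149]), (218, [16, 67, 148]), (224, [17, 107, 170]), (230, [15, 106, 174]), (236, [16, 105, 173]), (242, [18, 110, 174]), (248, [16, 105, 175]), (254, [17, 108, 175]), (260, [17, 110, 172]), (266, [18, 107, 170]), (272, [17, 109, 173]), (278, [16, 104, 171]), (284, [15, 108, 175]), (290, [16, 110, 171]), (296, [16, 102, 175]), (302, [11, 58, 176])]
```

Call:
nudge_tcp:
  rows:
    - [[7,0.6,0.2,0,0.01],[7,1.8,0.5,0,0.04],[7,3.6,1,0,0.07],[7,5.6,1.5,0,0.1],[7,7.6,2.1,0,0.13],[7,9.6,2.6,0,0.16],[7,11.6,3.2,0,0.19],[7,13.2,3.6,0,0.21],[7,14.1,3.8,0,0.217],[7,14.1,3.8,0,0.217]]
  grip_n: 50

```text
time: 13.8
tcp_pos: [518.7, -57.8, 239.7]
ee_rot: [-0.001, 0.688, 0.726, 0.0]
wrist_force: [-0.2, 0.0, -4.2]
finger_gap: 8.1
gripper_force: 48.8
```

Create pad.py:
```python
from bench import robot
import cv2,numpy as np,sys
from h import *
c=robot.capture("wrist");o=robot.observe();h=cv2.cvtColor(c["frame"],cv2.COLOR_RGB2HSV)
print(o["tcp_pos"],o["ee_rot"],o["wrist_force"])
M=((h[:,:,1]>88)&(h[:,:,1]<150)&(abs(h[:,:,0].astype(int)-17)<6)&(h[:,:,2]>60)).astype(np.uint8)
M=cv2.morphologyEx(M,cv2.MORPH_OPEN,np.ones((5,5)));M=cv2.morphologyEx(M,cv2.MORPH_CLOSE,np.ones((7,7)))
k=max(cv2.findContours(M,cv2.RETR_EXTERNAL,cv2.CHAIN_APPROX_NONE)[0],key=cv2.contourArea)
print(cv2.boundingRect(k),cv2.contourArea(k))
p=np.array([onz(fray(c,q),14)[:2] for q in k[:,0]])
np.save("pad.npy",p);r=cv2.minAreaRect(p.astype(np.float32));print(r)
f=c["frame"].copy();cv2.drawContours(f,[k],-1,(255,0,255),1);cv2.imwrite(f"pics/pad{sys.argv[1]}.png",f[:,:,::-1])
```

```bash
python3 pad.py 1
```

```text
[518.70509046 -59.76135205 239.96197039] [-1.76830214e-04  6.88637551e-01  7.25105609e-01 -3.84763814e-04] [-0.34459005 -0.73352073 -3.36991097]
(206, 167, 39, 38) 1087.0
((456.44683837890625, -70.42823028564453), (44.27326965332031, 44.73851013183594), 46.530635833740234)
```

Run:
```python
from bench import robot
import cv2,numpy as np,pickle
from h import *
c=robot.capture("wrist");pickle.dump((c,robot.observe()),open("c7.pkl","wb"));h=cv2.cvtColor(c["frame"],cv2.COLOR_RGB2HSV)
for col in(230,280,330):print(col,[(r,h[r,col].tolist()) for r in range(0,240,12)])
print([(k,h[60,k].tolist()) for k in range(100,460,18)])
K=c["mtx"];V=np.array(c["view"])
for P in((631,168),(632,45),(437,38),(434,160)):
    q=V@np.array([*P,13,1]);x=np.array([q[0],-q[1],-q[2]]);th=np.arctan2(np.hypot(*x[:2]),x[2]);print(P,K[:2,2]+K[0,0]*th*x[:2]/np.hypot(*x[:2]))
```

```text
230 [(0, [17, 87, 190]), (12, [17, 86, 193]), (24, [16, 88, 195]), (36, [17, 87, 199]), (48, [17, 86, 196]), (60, [17, 87, 197]), (72, [17, 88, 200]), (84, [18, 84, 219]), (96, [12, 44, 210]), (108, [12, 43, 194]), (120, [13, 38, 183]), (132, [14, 34, 175]), (144, [11, 161, 117]), (156, [11, 179, 182]), (168, [14, 96, 151]), (180, [15, 104, 165]), (192, [15, 99, 168]), (204, [15, 145, 193]), (216, [15, 171, 219]), (228, [11, 183, 174])]
280 [(0, [17, 85, 212]), (12, [17, 88, 195]), (24, [17, 85, 197]), (36, [17, 87, 197]), (48, [17, 85, 200]), (60, [17, 86, 201]), (72, [16, 87, 200]), (84, [19, 82, 219]), (96, [13, 45, 213]), (108, [14, 42, 200]), (120, [12, 42, 171]), (132, [13, 44, 161]), (144, [11, 180, 115]), (156, [14, 171, 189]), (168, [16, 165, 219]), (180, [120, 21, 24]), (192, [70, 36, 21]), (204, [132, 64, 20]), (216, [138, 34, 38]), (228, [110, 21, 36])]
330 [(0, [18, 84, 213]), (12, [18, 85, 213]), (24, [17, 84, 216]), (36, [17, 86, 196]), (48, [17, 85, 198]), (60, [17, 87, 197]), (72, [17, 87, 200]), (84, [17, 88, 201]), (96, [14, 46, 194]), (108, [16, 38, 220]), (120, [12, 46, 203]), (132, [12, 46, 201]), (144, [11, 155, 120]), (156, [11, 185, 145]), (168, [0, 1, 187]), (180, [0, 1, 221]), (192, [0, 1, 221]), (204, [10, 77, 212]), (216, [13, 142, 158]), (228, [5, 151, 88])]
[(100, [17, 26, 154]), (118, [12, 43, 180]), (136, [12, 44, 195]), (154, [11, 42, 145]), (172, [14, 47, 215]), (190, [13, 42, 217]), (208, [13, 45, 215]), (226, [17, 86, 198]), (244, [16, 87, 200]), (262, [17, 88, 198]), (280, [17, 86, 201]), (298, [17, 86, 198]), (316, [16, 86, 195]), (334, [17, 86, 196]), (352, [17, 85, 198]), (370, [17, 85, 196]), (388, [12, 47, 199]), (406, [12, 44, 214]), (424, [13, 44, 190]), (442, [13, 42, 170])]
(631, 168) [383.4851389   -3.08406063]
(632, 45) [381.29732005  94.63385491]
(437, 38) [210.69810526  89.62748217]
(434, 160) [215.23833865  -9.33874228]
```

Create pad.py:
```python
import cv2,numpy as np,pickle
from h import *
np.set_printoptions(precision=2,suppress=True)
def edges(c,specs,z=13):
    s=cv2.GaussianBlur(cv2.cvtColor(c["frame"],cv2.COLOR_RGB2HSV)[:,:,1].astype(float),(0,0),1)
    L=[]
    for hor,r,lo,hi in specs:
        P=[]
        for k in r:
            a=s[lo:hi,k] if hor else s[k,lo:hi]
            x=np.where((a[:-1]-66)*(a[1:]-66)<0)[0]
            if len(x)!=1:continue
            i=x[0];x=lo+i+(66-a[i])/(a[i+1]-a[i]);P.append(onz(fray(c,(k,x) if hor else (x,k)),z)[:2])
        P=np.array(P,np.float32);v=cv2.fitLine(P,cv2.DIST_HUBER,0,.01,.01).ravel()
        res=np.abs((P-v[2:])@np.array([-v[1],v[0]]));L.append(v);print(len(P),"dir",v[:2],"pt",v[2:],"res",res.mean())
    return L
```

Run:
```python
from pad import *
c,o=pickle.load(open("c7.pkl","rb"));print(o["tcp_pos"])
n,l,r=edges(c,[(1,range(226,370,3),76,108),(0,range(6,82,3),195,235),(0,range(6,84,3),365,400)])
X=lambda a,b:a[2:]+a[:2]*np.linalg.solve(np.c_[a[:2],-b[:2]],b[2:]-a[2:])[0]
A,B=X(n,l),X(n,r);print("near corners",A,B,np.linalg.norm(A-B))
v=(B-A)/np.linalg.norm(B-A);yaw=np.arctan2(v[1],v[0]);print("yaw",yaw,"centre",(A+B)/2+61.5*np.array([-v[1],v[0]]))
for e in(l,r):print("side yaw",np.arctan(-e[0]/e[1]))
```

```text
[518.74 -61.06 240.16]
48 dir [1.   0.03] pt [538.31  40.8 ] res 0.042578068
26 dir [ 0.04 -1.  ] pt [441.88  92.96] res 0.23205625
26 dir [ 0.06 -1.  ] pt [629.85 116.78] res 0.071504086
near corners [444.27  37.66] [634.24  44.  ] 190.07709
yaw 0.0333769 centre [537.2 102.3]
side yaw 0.043286398
side yaw 0.060239628
```

Run:
```python
import pad
from pad import *
d=pickle.load(open("c0.pkl","rb"));T=d["top"]
s=cv2.cvtColor(T["frame"],cv2.COLOR_RGB2HSV)[:,:,1]
print([s[236,k] for k in(170,173,185,205,225,236,239)],s[188,205],s[287,205])
pad.fray=ray
L=edges(T,[(0,range(200,274,2),168,190),(0,range(200,274,2),222,240),(1,range(184,226),186,204),(1,range(184,226),268,290)])
for e in L: print("ang",np.arctan(e[1]/e[0]) if abs(e[0])>.5 else np.arctan(-e[0]/e[1]))
```

Run:
```python
import pickle,numpy as np
from h import *
d=pickle.load(open("c0.pkl","rb"));c,_=pickle.load(open("c7.pkl","rb"))
K=c["mtx"];V=np.array(c["view"])
def pix(P):
    q=V@np.array([*P,13,1]);x=np.array([q[0],-q[1],-q[2]]);t=np.arctan2(np.hypot(*x[:2]),x[2]);return K[:2,2]+K[0,0]*t*x[:2]/np.hypot(*x[:2])
for P,t in(((444.3,37.7),(231.1,278.9)),((634.2,44.),(231.1,193.9))):print("pad corner from two views",meet([fray(c,pix(P)),ray(d["top"],t)]))
```

```text
[np.uint8(54), np.uint8(53), np.uint8(103), np.uint8(104), np.uint8(106), np.uint8(52), np.uint8(52)] 47 55
37 dir [1.   0.05] pt [547.13 165.68] res 0.33262423
37 dir [1.   0.04] pt [553.09  40.8 ] res 0.1239906
42 dir [ 0.05 -1.  ] pt [630.78 104.57] res 0.160322
42 dir [ 0.06 -1.  ] pt [436.04 102.63] res 0.21480474
ang 0.053165093
ang 0.03804077
ang 0.048737127
ang 0.057461813
pad corner from two views (array([439.33367778,  40.28305668, -12.7754408 ]), [0.3, 0.3])
pad corner from two views (array([630.60182862,  43.41129699,  24.10529517]), [0.6, 0.6])
```

Call:
nudge_tcp:
  rows:
    - [[7,0.8,0.1,0,0],[7,2.4,0.4,0,0],[7,4.4,0.7,0,0],[7,6.4,1,0,0],[7,8.4,1.3,0,0],[7,10.4,1.6,0,0],[7,12.4,1.9,0,0],[7,14.4,2.2,0,0],[7,15.7,2.4,0,0],[7,16.3,2.4,0,0]]
  grip_n: 50

```text
time: 14.9
tcp_pos: [534.9, 105.4, 240.1]
ee_rot: [-0.0, 0.689, 0.725, 0.0]
wrist_force: [0.7, -0.6, -4.0]
finger_gap: 8.6
gripper_force: 48.8
```

Call:
nudge_tcp:
  rows:
    - [[7,0,0,0.6,0],[7,0,0,2,0],[7,0,0,3.6,0],[7,0,0,5.2,0],[7,0,0,6.8,0],[7,0,0,8.4,0],[7,0,0,9.8,0],[7,0,0,10.6,0],[7,0,0,10.8,0],[7,0,0,10.8,0]]
  grip_n: 50

```text
time: 15.9
tcp_pos: [534.9, 103.1, 132.4]
ee_rot: [0.0, 0.69, 0.724, -0.0]
wrist_force: [-0.3, 0.1, -4.2]
finger_gap: 8.0
gripper_force: 48.8
```

Converted, 12 mm is 1.2, 11 mm is 1.1.

Call:
nudge_tcp:
  rows:
    - [[7,0,0,0.2,0],[7,0,0,0.5,0],[7,0,0,0.7,0],[7,0,0,0.9,0],[7,0,0,1,0],[7,0,0,1.1,0],[7,0,0,1.2,0],[7,0,0,1.2,0]]
  grip_n: 50

```text
time: 16.7
tcp_pos: [534.7, 103.8, 120.2]
ee_rot: [-0.0, 0.689, 0.725, -0.0]
wrist_force: [-0.8, -0.9, -3.3]
finger_gap: 8.0
gripper_force: 48.7
```

Call:
nudge_tcp:
  rows:
    - [[7,0,0,0.1,0],[7,0,0,0.2,0],[7,0,0,0.3,0],[7,0,0,0.3,0]]
  grip_n: 50

```text
time: 17.1
tcp_pos: [534.6, 103.8, 117.1]
ee_rot: [-0.0, 0.689, 0.725, -0.0]
wrist_force: [-0.1, 0.2, -4.0]
finger_gap: 8.1
gripper_force: 48.7
```

Converted, 2 mm is 0.2, 1 mm is 0.1.

Call:
nudge_tcp:
  rows:
    - [[7,0,0,0.1,0],[7,0,0,0.2,0],[7,0,0,0.2,0],[7,0,0,0.2,0]]
  grip_n: 50

```text
time: 17.5
tcp_pos: [535.3, 103.9, 116.0]
ee_rot: [0.0, 0.689, 0.725, 0.001]
wrist_force: [0.8, -0.7, 0.7]
finger_gap: 8.4
gripper_force: 49.5
```

Call:
nudge_tcp:
  rows:
    - [[7,0,0,0.1,0],[7,0,0,0.1,0],[7,0,0,0.1,0]]
  grip_n: 50

```text
time: 17.8
tcp_pos: [535.7, 103.9, 115.8]
ee_rot: [0.0, 0.689, 0.725, 0.001]
wrist_force: [-1.0, -0.2, 6.1]
finger_gap: 8.3
gripper_force: 50.2
```

Run:
```python
from bench import robot
import cv2,numpy as np
a=cv2.resize(robot.capture("side")["frame"][150:260,190:330],(400,314),interpolation=2)
b=cv2.resize(robot.capture("wrist")["frame"],(400,314))
cv2.imwrite("pics/final.png",np.hstack([a,b])[:,:,::-1]);print(robot.observe()["wrist_force"],robot.observe()["torque"])
```

```text
[-0.29003017 -0.26411606  5.76310512] [-0.06394814  0.63113352 -0.00788789]
```

View pics/final.png

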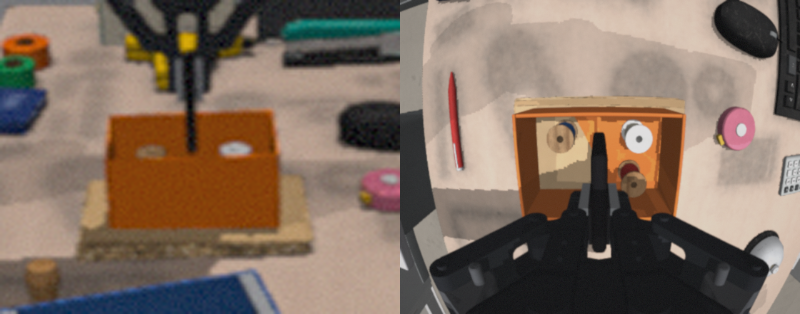

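The view shows the caddy standing on the pad with pad visible all round (crop: caddy columns 108–278 on pad 80–312), lined up, and the other objects undisturbed. I'll release and withdraw.

Converted, -1 mm is -0.1, -1.5 mm is -0.15.

Call:
nudge_tcp:
  rows:
    - [[7,0,0,-0.1,0],[9,0,0,-0.15,0],[11,0,0,-0.15,0],[14,0,0,-0.15,0],[20,0,0,-0.15,0],[28,0,0,-0.15,0],[36,0,0,-0.15,0],[36,0,0,-0.15,0]]
  grip_n: 20

```text
time: 18.7
tcp_pos: [534.8, 103.9, 115.8]
ee_rot: [-0.0, 0.689, 0.725, 0.0]
wrist_force: [-0.1, -0.0, 0.6]
finger_gap: 35.9
gripper_force: 0.0
```

Call:
nudge_tcp:
  rows:
    - [[36,0,0,-0.5,0],[36,0,0,-1.5,0],[36,0,0,-3,0],[36,0,0,-5,0],[36,0,0,-7,0],[36,0,0,-9,0],[36,0,0,-11,0],[36,0,0,-12,0],[36,0,0,-12,0],[36,0,0,-12,0]]

```text
time: 19.7
tcp_pos: [534.4, 103.8, 235.4]
ee_rot: [-0.0, 0.689, 0.725, -0.0]
wrist_force: [-0.9, 0.7, -0.4]
finger_gap: 35.7
gripper_force: 0.0
```

Run:
```python
from bench import robot
import cv2,numpy as np
from h import *
c=robot.capture("side");f=c["frame"];h=cv2.cvtColor(f,cv2.COLOR_RGB2HSV)
M=((h[:,:,0]<18)&(h[:,:,1]>200)&(h[:,:,2]>80));M=M[150:260,215:300]
for k in range(8,85,10):
    r=np.where(M[:,k])[0]+150;print(215+k,(int(r.min()),int(r.max())) if len(r) else None,end=' ')
w=robot.capture("wrist");h=cv2.cvtColor(w["frame"],cv2.COLOR_RGB2HSV)
M=((h[:,:,0]<16)&(h[:,:,1]>130)&(h[:,:,2]>70)).astype(np.uint8);M=cv2.morphologyEx(M,cv2.MORPH_OPEN,np.ones((3,3)))
k=max(cv2.findContours(M,0,1)[0],key=cv2.contourArea)
p=np.array([onz(fray(w,q),81)[:2] for q in k[:,0]],np.float32);print(cv2.boundingRect(k),cv2.minAreaRect(p))
```

```text
223 None 233 (191, 229) 243 (191, 229) 253 (191, 229) 263 (190, 229) 273 (190, 229) 283 (189, 229) 293 None (205, 136, 151, 96) ((535.1427001953125, 109.34416198730469), (139.3823699951172, 90.91512298583984), 2.923076868057251)
```

Caddy measures 139 x 91 mm at yaw 0.051 (pad about 0.047), level, at least 9 mm inside the pad edges, and the gripper is clear.

```bash
python3 -c "
from bench import robot
print(robot.close_job())"
```

```text
the job is handed in; nothing more can be done
None
```

The caddy was levelled inside the box, lifted out level, set down flat on the kraft pad in line with it and released; while levelling it caught on the lips twice and took up to about 30 N before it came free, and I handed the job in at about 20 s without seeing a verdict.

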